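Seat the clevis pin and inspect it with the loupe

ROBOT

A 6-joint arm with a two-finger parallel gripper is mounted at the origin on a cart in front of the work surface, level with it; the furniture and walls round the work are solid. World frame = base frame: x ahead of the robot, y to its left, z up, the work surface at z = 0. Lengths are in m, angles in rad, forces in N, time in s.
With the tool pointing down it reaches from about 0.35 to 0.95 m from the base axis. Payload 17.4 kg.
Tool frame: the origin (TCP) lies on the centre line of the jaws, within the pads' length; the fingertips stand robot.tips_ahead ahead of it and the grasp point (between the pads) lies 5 mm behind it (robot.tips_ahead is the distance from the TCP to the fingertips, in m); z points along the fingers, y is the direction in which the jaws open and shut (so a half turn about z gives the same grasp; the last joint's range is limited). The gripper opens to 93 mm and grips with 3 to 60 N. Pads are 15 mm wide; open, the fingers measure 128 mm over their backs; the gripper's body (75 mm by 188 mm) begins 65 mm behind the grasp point.
Start: joints at [-1.155, 0.116, 1.442, -0, 1.584, -0.038], TCP at [0.296, -0.607, 0.233] pointing down, gripper open.
Joint ranges: [-2.83, 2.83], [-0.83, 2.19], [0.07, 2.5], [-1.14, 4.28], [0.01, 3], [-2.97, 2.97]. Speed limits (rad/s): [1.89, 1.89, 2.22, 3.14, 3.14, 3.14].

INTERFACE

Orientations are given as a unit quaternion [w, x, y, z].
In Python, from workcell import robot gives the robot as it stands.
- The arm moves only by the shell command python3 -m jog 'ROWS' [FORCE]. ROWS is JSON, a list of rows, each an object with "angular": the turn, a rotation vector about the world's x, y, z in units of 10 degrees (1.0 is 10 degrees), a list of three; "slide": the shift along the world's x, y, z in m, a list of three; "claw": the opening, from 0 (shut) to 1 (fully open). In form: [{"angular": [wx, wy, wz], "slide": [x, y, z], "claw": claw}, ...]. A call has 1 to 20 rows; each row is the pose to reach, as a shift and turn from the pose measured when the call began; what a row does not reach only later rows make up. A row lasts 1/8 s, in which the tool goes at most 62.5 mm and 10.7 degrees, less where a joint would pass 70% of its speed; a pose out of reach is approached as far as the arm can. A call with a gripper value outside its range is refused whole. The fingers move at their own pace and stop on an object; FORCE is the grip in N (left out, the last holds). Time passes only in rows, so rows that repeat a pose let the fingers close. It gives the time, the measured TCP pose, the force and the opening at its end, in the units of the state.
- robot.sense(): the state, without advancing time (a new reading comes with each control period).
- robot.snapshot(name): name is "side" or "top" or "wrist"; returns the picture (384x512x3 uint8, blue, green, red); there is no depth.
- robot.calibration(name): a dict with "fx", "fy", "cx", "cy" (pixels), "world_to_cam" (4x4, takes a point from world to camera coordinates); the wrist camera has in their place "T_tool_cam" (4x4, takes a point from camera to tool coordinates, whose origin is the TCP and whose axes are the flange's). Camera axes: x right, y up, looking along -z (the intrinsics and any distortion apply to the point x, -y, -z); pixel columns grow to the right and rows downward; lengths in m; the calibration is good to about 2 mm. A picture is of the moment at which its call begins: read the wrist's pose just before it. calibration takes no time and is no camera call.
- robot.job_done(): hands the job in, once; it reports no verdict.
The state is a dict: "time": time; "q": joint angles; "qd": joint speeds; "effort": joint torques, N m; "eef_pos": TCP position; "tcp_rot": TCP orientation; "wrist_force": force on the tool from outside, world axes, zero at the start; "ft_torque": the same for the moment, N m; "finger_gap": finger opening in m.
Only numpy, scipy, OpenCV 4.12 (cv2) and the standard library are available. Lean on these libraries where they do the work, as an engineer would, in place of code of your own. Each camera call takes 0.05 s, during which the arm holds its last target. There are 200 camera calls.

TASK

Take the headed pin from the wooden block, push it down through the fork and lug of the clevis until its flange lies flat on the fork, and let go of it. Then pick up the loupe by its handle and hold it level over the pin's knob, lens centred on it and at the height of the brass pointer on the gauge post; finish while still holding it there, still and clear of the fixture. Do not shift the pointer, and leave the other tools where they lie.

Things in the scene. Friction and masses are not known exactly. Their poses are not given: they have to be found in the camera images.
- pin_knob (a point): Centre of the steel pin's round upright knob (diameter 18, 44 tall), half-way up it: 27 above the underside of the flange, 22 below the knob's top, 69 above the shank's end; z up along the pin. The pin stands in the middle hole of a drilled wooden block (50x110, top face 50 above the bench). (mm)
- pin: The whole pin, about 0.12 kg: under the knob a round flange (its head), diameter 28, 5 thick, which rests on the block; below it the shank, diameter 14, 42 long, its last 9 tapering to a 7 mm end. Origin at the centre of the flange's underside. (mm)
- fork_seat (a point): Where the pin goes: centre of the hole's mouth on the top face (44x50, 50 above the bench) of a steel fork lying on its side, an aluminium lug between its tines; the three holes, diameter 16.5, line up vertically. Pin home: flange flat on this face, shank end clear of the base. z up, x from the hole to the gauge post, y to the fork's web. (mm)
- clevis: The clevis fixture, fixed to the bench: fork and lug on a dark base plate 140x130x6, and an upright gauge post, diameter 10, top 200 above the bench, 72 from the hole's axis along x. Origin on the hole's axis at bench height, axes as fork_seat. (mm)
- focus_mark (a point): Tip of the brass pointer on the gauge post's brass collar (diameter 22, 16 tall): its height is the focal height for the lens's centre, 145 to 175 above the bench, different each time. The pointer, 4 thick, points at the hole's axis; its tip (at mid thickness) is 42 from that axis. The collar is held by friction only. (mm)
- lens (a point): Centre of the loupe's lens at mid thickness: a glass disc in a dark round frame, outer diameter 52, 10 thick. z is the lens's axis, up as it lies in its rest; x points from the handle to the lens. (mm)
- loupe_grip (a point): Middle of the loupe's straight black handle, 93 from the lens's centre along the loupe's -x, axes as lens. The handle is a bar 120 long (x), 14 wide (y), 16 tall (z), lying level in its rest, this point 45 above the bench. (mm)
- loupe: The whole loupe, about 0.09 kg; origin and axes as lens. (mm)
- loupe_rest: The loupe's aluminium rest, fixed: base plate 120x60x8 with two U-shaped saddles, 8 thick, cheeks up to 51 above the bench, centred 42 either side of the handle's middle; between them the handle is free, with 29 of air beneath it. The loupe lifts straight up out of it. Origin under the handle's middle, x to the lens. (mm)
- hammer: Bystander: hammer with wooden handle, 97x266x26, lying loose on the bench; origin at the centre of its underside, handle and head lie along y. To be left alone.
- caliper: Bystander: steel vernier caliper, 64x230x10, lying loose on the bench; origin at the centre of its underside, long along y. To be left alone.
- driver_blue: Bystander: screwdriver with blue handle, 32x238x32, lying loose on the bench; origin at the centre of its underside, long along y. To be left alone.
Things that resemble listed ones, but are neither listed nor needed, are in the scene too. Of the things shaped like the pin, the bare steel one is meant.

How it is judged:
By the outcome, as a careful person would: the job done as asked, in the order asked, and still so for the second after the job is handed in, while the arm keeps its last pose, push and grip.
It also fails if it takes over 58 s, if anything falls off the work surface, if the arm or the gripper's body presses on something with over 40 N, if the wrist force passes 120 N, or if a joint passes its speed limit or range.

## Working session

There is one attempt and no reset: what is moved stays moved. The work goes in short steps, Python scripts to look and compute and a shell command to move; the robot and the scene stay as the last step left them, time stands still between calls to the robot, and variables do not carry over. Pictures are saved under pics/ and viewed, about 8 in all and at most 12, crops included, and the job is handed in when it is done.

```bash
mkdir -p pics; cat > h.py <<'E'
import numpy as np, cv2
from workcell import robot
from scipy.spatial.transform import Rotation as R
def T_wc(name, s=None):
    c=robot.calibration(name)
    if name!='wrist': return c, np.linalg.inv(np.array(c['world_to_cam']))
    s=s or robot.sense(); T=np.eye(4); q=s['tcp_rot']
    T[:3,:3]=R.from_quat([q[1],q[2],q[3],q[0]]).as_matrix(); T[:3,3]=s['eef_pos']
    return c, T@np.array(c['T_tool_cam'])
def ray(c,T,u,v):
    d=np.array([(u-c['cx'])/c['fx'],-(v-c['cy'])/c['fy'],-1.]); 
    return T[:3,3], T[:3,:3]@d
def plane(c,T,u,v,z):
    o,d=ray(c,T,u,v); return o+d*(z-o[2])/d[2]
def proj(c,T,p):
    x=np.linalg.inv(T)@np.append(p,1); return np.array([c['cx']+c['fx']*x[0]/-x[2], c['cy']-c['fy']*x[1]/-x[2]])
def two(r1,r2):
    (a,d),(b,e)=r1,r2; A=np.stack([d,-e],1); t=np.linalg.lstsq(A,b-a,rcond=None)[0]
    p,q=a+d*t[0],b+e*t[1]; return (p+q)/2, np.linalg.norm(p-q)
E
python3 - <<'E'
from h import *
print(robot.sense(), robot.tips_ahead)
for n in('top','side','wrist'): print(n,{k:(np.round(v,4).tolist() if v is not None and not isinstance(v,str) else v) for k,v in robot.calibration(n).items()})
a=robot.snapshot('top');b=robot.snapshot('side');w=robot.snapshot('wrist')
cv2.imwrite('pics/top.png',a);cv2.imwrite('pics/side.png',b);cv2.imwrite('pics/w0.png',w)
E
```

```text
{'time': 0.0, 'q': array([-1.15485094e+00,  1.16455310e-01,  1.44225724e+00,  1.39909304e-05,
        1.58399564e+00, -3.78063522e-02]), 'qd': array([-0.0005103 , -0.00096998, -0.00023651, -0.00024971,  0.00221272,
       -0.0012221 ]), 'effort': array([-7.85938209e-05, -7.21251726e+01, -6.22622180e+01,  7.79513712e-02,
        2.37035472e-02, -1.02188087e-04]), 'eef_pos': array([ 0.29579585, -0.60652825,  0.23193084]), 'tcp_rot': array([-5.49143433e-04,  9.74373702e-01,  2.24934605e-01, -9.79595821e-05]), 'wrist_force': array([ 0.12440438,  0.55363392, -0.69454728]), 'ft_torque': array([-0.01293745, -0.00881445, -0.00946411]), 'finger_gap': 0.09300745248751333} 0.014
top {'fx': 389.2507, 'fy': 389.2507, 'cx': 248.8954, 'cy': 192.0714, 'world_to_cam': [[0.0112, -0.9999, -0.0015, 0.0135], [0.9915, 0.0109, 0.13, -0.578], [-0.13, -0.003, 0.9915, -1.0608], [0.0, 0.0, 0.0, 1.0]]}
side {'fx': 497.4246, 'fy': 497.4246, 'cx': 257.4785, 'cy': 184.7366, 'world_to_cam': [[0.9981, 0.0594, 0.0153, -0.5435], [-0.0411, 0.464, 0.8849, -0.0887], [0.0454, -0.8839, 0.4655, -1.4314], [0.0, 0.0, 0.0, 1.0]]}
wrist {'fx': 270.3783, 'fy': 270.3783, 'cx': 256.3421, 'cy': 194.1679, 'T_tool_cam': [[-0.0002, 0.9576, 0.2881, 0.0798], [1.0, 0.0003, -0.0001, 0.0011], [-0.0002, 0.2881, -0.9576, -0.1532], [0.0, 0.0, 0.0, 1.0]]}
```

View pics/top.png

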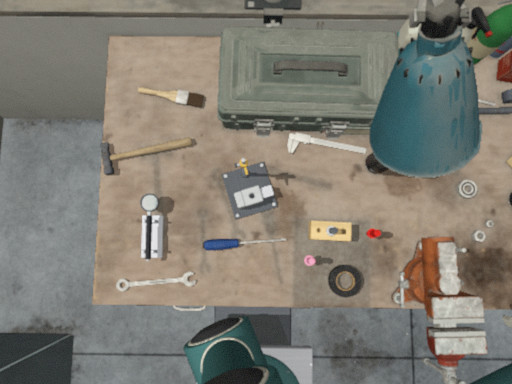

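View pics/side.png

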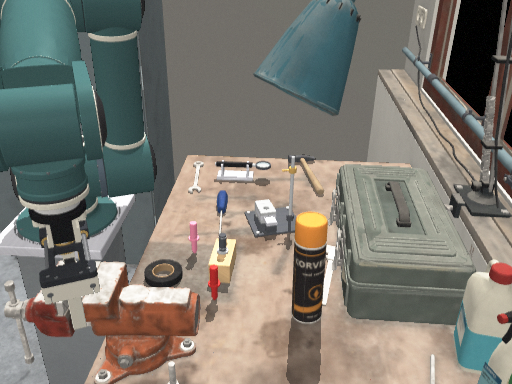

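The top view shows the block with the pin at (333,231), clevis at (250,190), loupe at (150,203) to (152,238), and red and pink lookalikes. I'll zoom in.

```bash
python3 - <<'E'
from h import *
a=cv2.imread('pics/top.png');b=cv2.imread('pics/side.png')
def cr(i,x,y,w,h,s): return cv2.resize(i[y:y+h,x:x+w],None,fx=s,fy=s,interpolation=cv2.INTER_CUBIC)
can=np.zeros((600,800,3),np.uint8)
def put(im,x,y): can[y:y+im.shape[0],x:x+im.shape[1]]=im
put(cr(a,210,150,80,75,4),0,0)      # clevis 320x300
put(cr(a,300,200,60,75,4),320,0)  # block 240x300
put(cr(a,130,185,50,75,4),560,0)  #loupe
put(cr(b,235,145,90,100,3),0,300) # clevis side 270x300
put(cr(b,200,215,50,75,4),270,300) # block
put(cr(b,205,150,80,40,4),470,300)
cv2.imwrite('pics/c1.png',can)
c,T=T_wc('top')
for n,u,v,z in [('pin',333,231,.077),('hole',253,193,.05),('lens',150,203,.045),('grip',152,238,.045),('red',374,234,.03),('lampL',372,165,.4)]: print(n,plane(c,T,u,v,z).round(3))
E
```

```text
pin [ 0.47  -0.207  0.077]
hole [0.574 0.008 0.05 ]
lens [0.543 0.296 0.045]
grip [0.446 0.286 0.045]
red [ 0.464 -0.332  0.03 ]
lampL [ 0.585 -0.215  0.4  ]
```

View pics/c1.png

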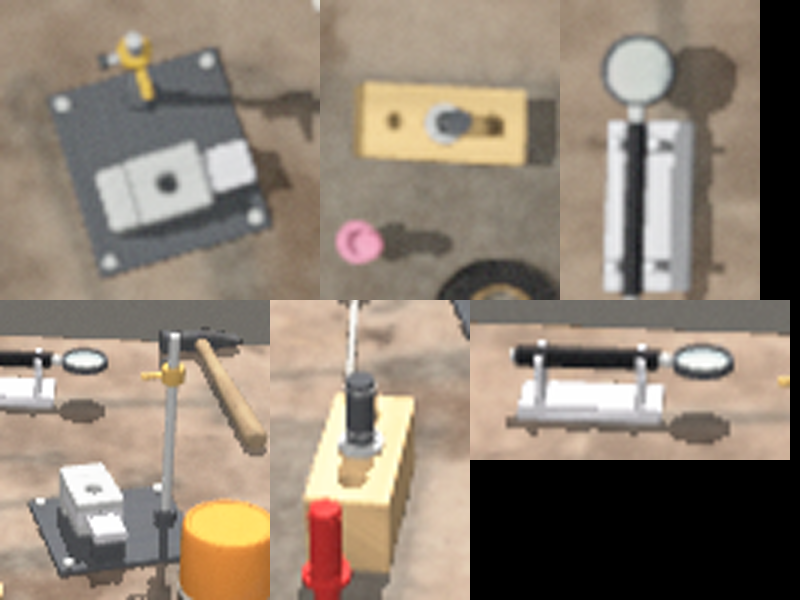

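```bash
python3 - <<'E'
from h import *
c,T=T_wc('top');d,S=T_wc('side')
def tri(n,a,b):
    p,e=two(ray(c,T,*a),ray(d,S,*b)); print(n,p.round(4),'gap',round(e,4)); return p
hs=plane(c,T,251.75,196,.05);print('hole top',hs, 'side',plane(d,S,266.3,208,.05))
pt=plane(c,T,243.75,160.5,.2);print('post top',pt,'side',plane(d,S,235+174/3,145+37/3,.2))
tri('tip',(247.75,175),(282.3,170.3))
tri('lamp low corner',(420,175),(258,75)); tri('lamp tip2',(385,165),(320,112))
tri('vise top',(440,240),(110,265))
print('knobtop',plane(c,T,334,230.5,.099),'side',plane(d,S,200+90/4,215+77/4,.099))
print('block c',plane(c,T,300+(441-320)/4,200+124/4,.05))
print('lens',plane(c,T,130+79/4,185+69/4,.045),'grip ends',plane(c,T,130+76/4,185+122/4,.053),plane(c,T,130+71/4,185+292/4,.053))
v=pt-hs; print('yaw',np.degrees(np.arctan2(v[1],v[0])),np.hypot(*v[:2]))
E
```

```text
hole top [0.56524437 0.01172203 0.05      ] side [0.56808433 0.00628779 0.05      ]
post top [0.63369247 0.03270355 0.2       ] side [0.63527421 0.02404941 0.2       ]
tip [0.6067 0.023  0.1604] gap 0.0031
lamp low corner [ 0.5511 -0.2615  0.4978] gap 0.0047
lamp tip2 [ 0.631  -0.2388  0.4115] gap 0.0948
vise top [ 0.3762 -0.4625  0.1959] gap 0.1507
knobtop [ 0.47034959 -0.20517892  0.099     ] side [ 0.47238546 -0.20876981  0.099     ]
block c [ 0.47054957 -0.20540369  0.05      ]
lens [0.54512911 0.29658927 0.045     ] grip ends [0.50752334 0.29496227 0.053     ] [0.39171639 0.29320995 0.053     ]
yaw 17.041963583776006 0.07159165727379253
```

```bash
python3 -m jog '[{"angular":[0,0,0],"slide":[0,0,0.1],"claw":1},{"angular":[0,0,2],"slide":[0,0,0.1],"claw":1},{"angular":[0,0,3],"slide":[0.02,0.06,0.1],"claw":1},{"angular":[0,0,4],"slide":[0.035,0.12,0.1],"claw":1},{"angular":[0,0,5],"slide":[0.05,0.18,0.1],"claw":1},{"angular":[0,0,6],"slide":[0.064,0.23,0.1],"claw":1},{"angular":[0,0,7],"slide":[0.064,0.26,0.1],"claw":1},{"angular":[0,0,8],"slide":[0.08,0.29,0.1],"claw":1},{"angular":[0,0,9],"slide":[0.1,0.33,0.08],"claw":1},{"angular":[0,0,10],"slide":[0.12,0.37,0.05],"claw":1},{"angular":[0,0,11],"slide":[0.15,0.4,0.02],"claw":1},{"angular":[0,0,12],"slide":[0.17,0.4,-0.03],"claw":1},{"angular":[0,0,13],"slide":[0.17,0.4,-0.03],"claw":1},{"angular":[0,0,14],"slide":[0.17,0.4,-0.03],"claw":1},{"angular":[0,0,15],"slide":[0.17,0.4,-0.03],"claw":1},{"angular":[0,0,16],"slide":[0.17,0.4,-0.03],"claw":1},{"angular":[0,0,17.1],"slide":[0.17,0.4,-0.03],"claw":1},{"angular":[0,0,17.1],"slide":[0.17,0.4,-0.03],"claw":1}]' && python3 -m jog '[{"angular":[0.35,-1.15,0],"slide":[0,0,0],"claw":1},{"angular":[0.35,-1.15,0],"slide":[0,0,0],"claw":1},{"angular":[0.35,-1.15,0],"slide":[0,0,0],"claw":1}]' && python3 - <<'E'
from h import *
s=robot.sense();w=robot.snapshot('wrist');cv2.imwrite('pics/w1.png',w)
c,T=T_wc('wrist',s);print(s['q'].round(3),T[:3,:3].round(3))
for p in [(.471,-.207,.099),(.471,-.207,.055)]: print(proj(c,T,p))
E
```

```text
time: 2.4
eef_pos: [0.4658, -0.2065, 0.2019]
tcp_rot: [-0.0, -0.147, 0.989, -0.0]
wrist_force: [-0.7, -0.2, -0.2]
finger_gap: 0.0927
time: 2.78
eef_pos: [0.4653, -0.2068, 0.2021]
tcp_rot: [0.102, -0.145, 0.984, 0.015]
wrist_force: [-0.2, -0.4, -0.5]
finger_gap: 0.0927
[-0.556 -0.343  1.922  0.156  1.426 -2.432] [[-0.288 -0.84  -0.459]
 [ 0.958 -0.253 -0.137]
 [-0.001 -0.479  0.878]]
[255.86664589 182.13778092]
[255.95627283 164.79285505]
```

View pics/w1.png

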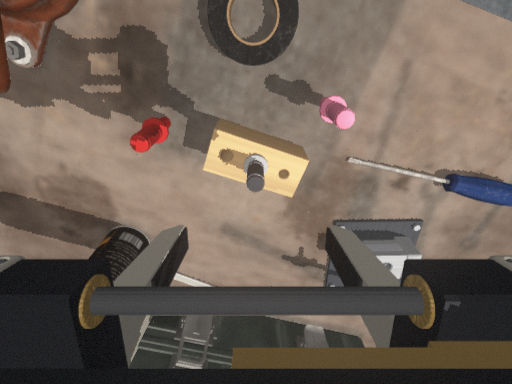

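The steel knob's top is at (256,184) and its flange at (257,162), which agrees with the estimate to about 1 mm. Descend and grasp.

```bash
python3 -m jog '[{"angular":[0,0,0],"slide":[0.0065,0,-0.05],"claw":1},{"angular":[0,0,0],"slide":[0.0065,0,-0.09],"claw":0.6},{"angular":[0,0,0],"slide":[0.0065,0,-0.115],"claw":0.6},{"angular":[0,0,0],"slide":[0.0065,0,-0.124],"claw":0.5},{"angular":[0,0,0],"slide":[0.0065,0,-0.124],"claw":0.5},{"angular":[0,0,0],"slide":[0.0065,0,-0.124],"claw":0},{"angular":[0,0,0],"slide":[0.0065,0,-0.124],"claw":0},{"angular":[0,0,0],"slide":[0.0065,0,-0.124],"claw":0},{"angular":[0,0,0],"slide":[0.0065,0,-0.124],"claw":0},{"angular":[0,0,0],"slide":[0.0065,0,-0.124],"claw":0}]' 35
```

```text
time: 4.08
eef_pos: [0.4722, -0.2067, 0.0783]
tcp_rot: [0.102, -0.146, 0.984, 0.015]
wrist_force: [-1.1, 0.8, 1.6]
finger_gap: 0.0175
```

```bash
python3 -m jog '[{"angular":[0,0,0],"slide":[0,0,0.03],"claw":0},{"angular":[0,0,0],"slide":[0,0,0.07],"claw":0},{"angular":[0,0,0],"slide":[0,0,0.11],"claw":0},{"angular":[0,0,0],"slide":[0.02,0.04,0.112],"claw":0},{"angular":[0,0,0],"slide":[0.04,0.09,0.112],"claw":0},{"angular":[0,0,0],"slide":[0.065,0.14,0.112],"claw":0},{"angular":[0,0,0],"slide":[0.085,0.19,0.112],"claw":0},{"angular":[0,0,0],"slide":[0.096,0.216,0.112],"claw":0},{"angular":[0,0,0],"slide":[0.096,0.216,0.112],"claw":0},{"angular":[0,0,0],"slide":[0.096,0.216,0.112],"claw":0}]' && python3 - <<'E'
from h import *
s=robot.sense();w=robot.snapshot('wrist');cv2.imwrite('pics/w2.png',w)
c,T=T_wc('wrist',s)
tip=s['eef_pos']+np.array([-.0012,0,-.070])
print(s['eef_pos'],proj(c,T,(.567,.009,.05)),'shank end',proj(c,T,tip))
E
```

```text
time: 5.32
eef_pos: [0.568, 0.0089, 0.1901]
tcp_rot: [0.102, -0.146, 0.984, 0.015]
wrist_force: [-0.4, -0.3, -0.9]
finger_gap: 0.0176
[0.568002   0.00892662 0.1901209 ] [257.95755458 161.90610868] shank end [258.30019653 192.36895271]
```

View pics/w2.png

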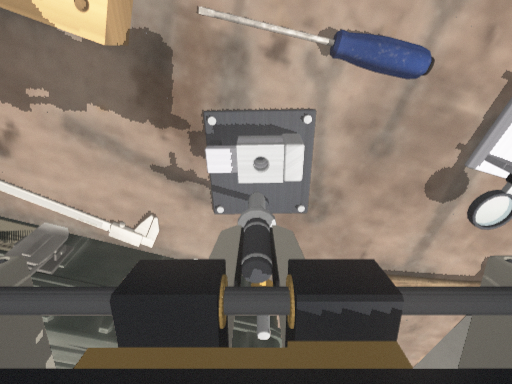

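The hole is at about (261,163) and the shank end at about (258,197). I'll measure both more closely.

```bash
python3 - <<'E'
from h import *
w=cv2.imread('pics/w2.png');g=cv2.cvtColor(w,6)
c,T=T_wc('wrist')
r=g[150:176,248:275]; m=(r<110).astype(np.uint8)
n,l,st,ce=cv2.connectedComponentsWithStats(m)
for i in range(1,n):
    if st[i,4]>15: p=ce[i]+[248,150]; print(p,st[i],plane(c,T,*p,.05).round(4))
z=cv2.resize(w[145:240,210:310],None,fx=6,fy=6,interpolation=cv2.INTER_CUBIC);cv2.imwrite('pics/w2z.png',z)
print('ppm',proj(c,T,(.567,.01,.05))-proj(c,T,(.567,.009,.05)),proj(c,T,(.568,.009,.05))-proj(c,T,(.567,.009,.05)))
E
```

```text
[259.6  158.65] [ 8  7  8  4 20] [0.5629 0.0093 0.05  ]
ppm [0.88326929 0.24967668] [-0.26943002  0.8256897 ]
```

View pics/w2z.png

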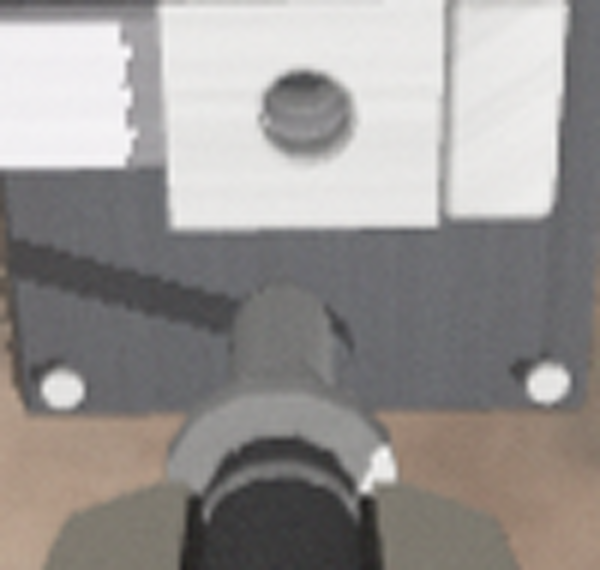

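```bash
python3 - <<'E'
from h import *
s=robot.sense();c,T=T_wc('wrist',s);e=s['eef_pos']
th=np.linspace(0,2*np.pi,73)
for n,r,z in [('flange low',.014,-.0283),('flange top',.014,-.0233),('end',.0035,-.0703),('taper',.007,-.0613),('knobtop',.009,.0207)]:
    P=np.array([proj(c,T,e+[-.0012+r*np.cos(t),r*np.sin(t),z]) for t in th])
    print(n,'u',P[:,0].min(),P[:,0].max(),'v',P[:,1].min(),P[:,1].max())
print(plane(c,T,261.1,163.8,.05))
print('obs flange u',210+168/6,210+398/6,'vmin',145+390/6,'end vmin',145+285/6,'shank u',210+232/6,210+335/6)
E
```

```text
flange low u 239.12259923498618 278.11694213785955 v 203.00368175417404 235.47618043327208
flange top u 238.717355029575 278.6147757064592 v 206.74840199291145 239.69092647220026
end u 254.20750652243197 262.39153025032533 v 188.55844397385064 195.77364540384326
taper u 249.88205219438993 266.8339848906374 v 189.8346319629673 204.62392913162475
knobtop u 243.08833863836855 275.27955108540584 v 256.6849188893166 280.6830129808871
[0.56813321 0.01256028 0.05      ]
obs flange u 238.0 276.3333333333333 vmin 210.0 end vmin 192.5 shank u 248.66666666666666 265.8333333333333
```

```bash
python3 -m jog '[{"angular":[0,0,0],"slide":[-0.0005,0.0045,0],"claw":0},{"angular":[0,0,0],"slide":[-0.0005,0.0045,-0.03],"claw":0},{"angular":[0,0,0],"slide":[-0.0005,0.0045,-0.055],"claw":0},{"angular":[0,0,0],"slide":[-0.0005,0.0045,-0.062],"claw":0},{"angular":[0,0,0],"slide":[-0.0005,0.0045,-0.062],"claw":0},{"angular":[0,0,0],"slide":[-0.0005,0.0045,-0.062],"claw":0}]' && python3 - <<'E'
from h import *
s=robot.sense();c,T=T_wc('wrist',s)
w=robot.snapshot('wrist');b=robot.snapshot('side')
cv2.imwrite('pics/w3.png',w);cv2.imwrite('pics/s3.png',b)
z=np.zeros((480,800,3),np.uint8)
z[:,:400]=cv2.resize(w[150:230,225:292],(400,480),interpolation=2)
z[:,400:]=cv2.resize(b[165:237,240:300],(400,480),interpolation=2)
cv2.imwrite('pics/z3.png',z)
d,S=T_wc('side')
for zz in (.05,.058,.1,.105): 
  p=s['eef_pos']*[1,1,0]+[-.0012,0,zz]; print(zz,proj(c,T,p).round(1),proj(d,S,p).round(1))
E
```

```text
time: 6.12
eef_pos: [0.568, 0.0129, 0.1295]
tcp_rot: [0.103, -0.145, 0.984, 0.015]
wrist_force: [-0.1, -0.9, -0.1]
finger_gap: 0.017
0.05 [258.3 187.1] [265.9 206.8]
0.058 [258.3 191.4] [266.  204.3]
0.1 [258.6 218.8] [266.4 191.1]
0.105 [258.7 222.8] [266.4 189.5]
```

View pics/z3.png

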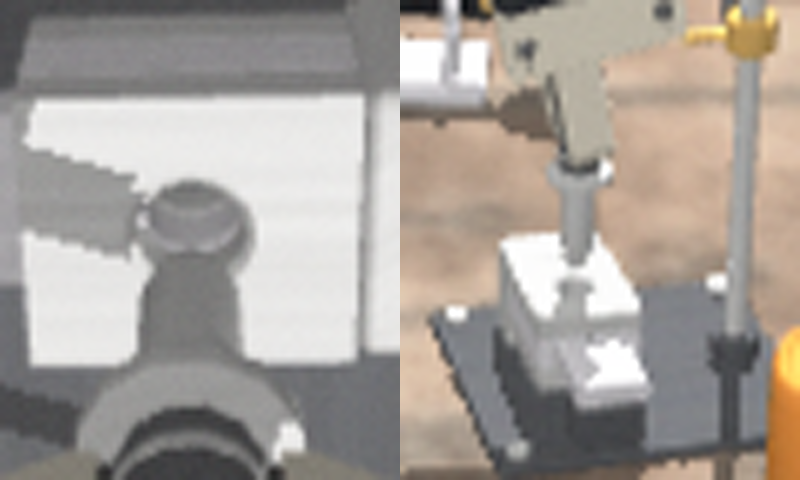

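```bash
python3 -m jog '[{"angular":[0,0,0],"slide":[-0.002,0.0005,0],"claw":0},{"angular":[0,0,0],"slide":[-0.002,0.0005,-0.006],"claw":0},{"angular":[0,0,0],"slide":[-0.002,0.0005,-0.01],"claw":0},{"angular":[0,0,0],"slide":[-0.002,0.0005,-0.014],"claw":0},{"angular":[0,0,0],"slide":[-0.002,0.0005,-0.017],"claw":0},{"angular":[0,0,0],"slide":[-0.002,0.0005,-0.017],"claw":0}]'
```

```text
time: 6.98
eef_pos: [0.5658, 0.0135, 0.112]
tcp_rot: [0.103, -0.145, 0.984, 0.015]
wrist_force: [-0.2, 0.3, -0.1]
finger_gap: 0.0175
```

```bash
python3 -m jog '[{"angular":[0,0,0],"slide":[0,0,-0.002],"claw":0},{"angular":[0,0,0],"slide":[0,0,-0.004],"claw":0},{"angular":[0,0,0],"slide":[0,0,-0.004],"claw":0}]'
```

```text
time: 7.35
eef_pos: [0.5659, 0.0134, 0.108]
tcp_rot: [0.103, -0.145, 0.984, 0.015]
wrist_force: [2.0, -1.4, -0.7]
finger_gap: 0.0174
```

```bash
python3 -m jog '[{"angular":[0,0,0],"slide":[0,0,-0.003],"claw":0},{"angular":[0,0,0],"slide":[0,0,-0.006],"claw":0},{"angular":[0,0,0],"slide":[0,0,-0.008],"claw":0},{"angular":[0,0,0],"slide":[0,0,-0.008],"claw":0}]'
```

```text
time: 7.85
eef_pos: [0.5659, 0.0134, 0.0997]
tcp_rot: [0.103, -0.145, 0.984, 0.014]
wrist_force: [4.4, -0.6, -3.9]
finger_gap: 0.0173
```

```bash
python3 -m jog '[{"angular":[0,0,0],"slide":[0.001,0,0],"claw":0},{"angular":[0,0,0],"slide":[0.001,0,-0.004],"claw":0},{"angular":[0,0,0],"slide":[0.001,0,-0.008],"claw":0},{"angular":[0,0,0],"slide":[0.001,0,-0.01],"claw":0},{"angular":[0,0,0],"slide":[0.001,0,-0.01],"claw":0}]'
```

```text
time: 8.48
eef_pos: [0.5668, 0.0134, 0.0894]
tcp_rot: [0.103, -0.145, 0.984, 0.015]
wrist_force: [0.0, -1.1, -1.1]
finger_gap: 0.0175
```

```bash
python3 -m jog '[{"angular":[0,0,0],"slide":[0,0,-0.004],"claw":0},{"angular":[0,0,0],"slide":[0,0,-0.008],"claw":0},{"angular":[0,0,0],"slide":[0,0,-0.011],"claw":0},{"angular":[0,0,0],"slide":[0,0,-0.0115],"claw":0},{"angular":[0,0,0],"slide":[0,0,-0.0115],"claw":0}]'
```

```text
time: 9.1
eef_pos: [0.5669, 0.0134, 0.0783]
tcp_rot: [0.103, -0.145, 0.984, 0.015]
wrist_force: [-1.5, -0.2, 4.3]
finger_gap: 0.0175
```

```bash
python3 -m jog '[{"angular":[0,0,0],"slide":[0,0,0],"claw":0.5},{"angular":[0,0,0],"slide":[0,0,0],"claw":0.5},{"angular":[0,0,0],"slide":[0,0,0],"claw":0.5},{"angular":[0,0,0],"slide":[0,0,0.02],"claw":0.5},{"angular":[0,0,0],"slide":[0,0,0.07],"claw":0.5},{"angular":[0,0,0],"slide":[-0.02,0,0.13],"claw":0.5},{"angular":[-0.35,1.15,0],"slide":[-0.05,0,0.18],"claw":0.5},{"angular":[-0.35,1.15,0],"slide":[-0.05,0,0.18],"claw":0.5},{"angular":[-0.35,1.15,0],"slide":[-0.05,0,0.18],"claw":0.5}]' && python3 -m jog '[{"angular":[0,0,-1],"slide":[-0.01,0.03,0],"claw":0.5},{"angular":[0,0,-2],"slide":[-0.02,0.07,0],"claw":0.5},{"angular":[0,0,-3],"slide":[-0.03,0.11,0],"claw":0.5},{"angular":[0,0,-4],"slide":[-0.04,0.16,0],"claw":0.5},{"angular":[0,0,-5],"slide":[-0.05,0.2,0],"claw":0.5},{"angular":[0,0,-6],"slide":[-0.06,0.24,0],"claw":0.5},{"angular":[0,0,-7],"slide":[-0.066,0.28,0],"claw":0.5},{"angular":[0,0,-8],"slide":[-0.066,0.28,0],"claw":0.5},{"angular":[0,0,-9],"slide":[-0.066,0.28,0],"claw":0.5},{"angular":[0,0,-9.8],"slide":[-0.066,0.28,0],"claw":0.5},{"angular":[0,0,-9.8],"slide":[-0.066,0.28,0],"claw":0.5}]' && python3 -m jog '[{"angular":[0,0,-1],"slide":[0,0,0],"claw":0.5},{"angular":[0,0,-2],"slide":[0,0,0],"claw":0.5},{"angular":[0,0,-3],"slide":[0,0,-0.02],"claw":0.5},{"angular":[0,0,-4],"slide":[0,0,-0.04],"claw":0.5},{"angular":[0,0,-5],"slide":[0,0,-0.06],"claw":0.5},{"angular":[0,0,-6],"slide":[0,0,-0.08],"claw":0.5},{"angular":[0,0,-7],"slide":[0,0,-0.08],"claw":0.5},{"angular":[0,0,-8],"slide":[0,0,-0.08],"claw":0.5},{"angular":[0,0,-9],"slide":[0,0,-0.08],"claw":0.5},{"angular":[0,0,-9.8],"slide":[0,0,-0.08],"claw":0.5},{"angular":[0,0,-9.8],"slide":[0,0,-0.08],"claw":0.5},{"angular":[0,0,-9.8],"slide":[0,0,-0.08],"claw":0.5}]' && python3 - <<'E'
from h import *
s=robot.sense();c,T=T_wc('wrist',s)
w=robot.snapshot('wrist');b=robot.snapshot('side');a=robot.snapshot('top')
cv2.imwrite('pics/w4.png',w);cv2.imwrite('pics/s4.png',b);cv2.imwrite('pics/t4.png',a)
z=np.zeros((600,800,3),np.uint8)
z[:300,:400]=cv2.resize(w,(400,300))
z[300:,:300]=cv2.resize(b[155:230,240:315],(300,300),interpolation=2)
z[300:,300:600]=cv2.resize(a[150:225,210:285],(300,300),interpolation=2)
cv2.imwrite('pics/z4.png',z)
print(s['q'].round(3))
for p in [(.451,.294,.053),(.545,.2965,.045),(.545,.2965,.05)]: print(proj(c,T,p).round(1))
E
```

```text
time: 10.22
eef_pos: [0.5173, 0.0136, 0.2587]
tcp_rot: [-0.0, -0.146, 0.989, -0.001]
wrist_force: [0.2, -0.1, -1.1]
finger_gap: 0.0465
time: 11.6
eef_pos: [0.4511, 0.2934, 0.2578]
tcp_rot: [-0.001, 0.65, 0.76, -0.001]
wrist_force: [-0.4, -0.0, 0.4]
finger_gap: 0.0465
time: 13.1
eef_pos: [0.4511, 0.2933, 0.1775]
tcp_rot: [-0.001, 1.0, 0.01, 0.0]
wrist_force: [-0.1, -0.3, -0.2]
finger_gap: 0.0469
[ 5.280e-01 -1.660e-01  1.808e+00  2.000e-03  1.498e+00  2.079e+00]
[254.8 191.4]
[254.   98.7]
[254.   98.4]
```

View pics/z4.png

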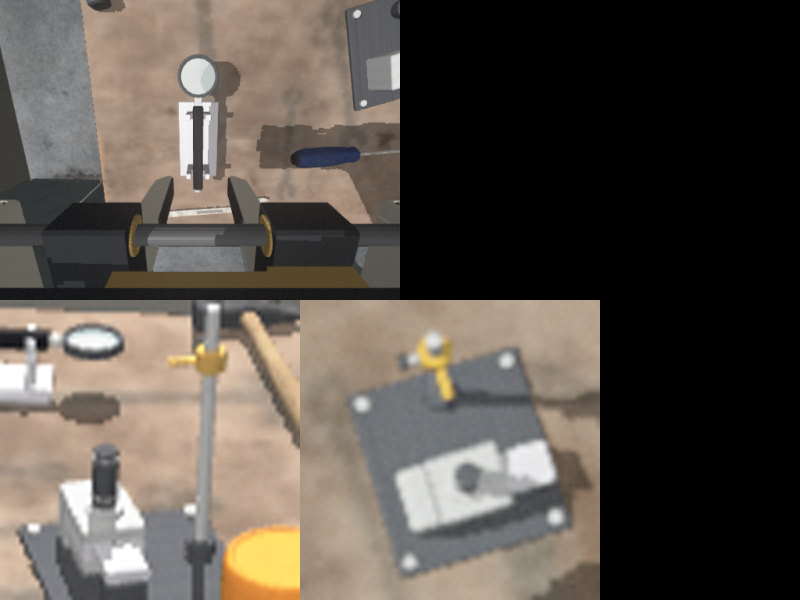

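The side view shows the pin seated with its flange on the fork. The loupe lens is at about (252,97) and the handle centre at (253,190), each within 2 px of prediction. Now I'll grasp the handle.

```bash
python3 -m jog '[{"angular":[0,0,0],"slide":[0,0.001,-0.05],"claw":0.5},{"angular":[0,0,0],"slide":[0,0.001,-0.09],"claw":0.5},{"angular":[0,0,0],"slide":[0,0.001,-0.12],"claw":0.5},{"angular":[0,0,0],"slide":[0,0.001,-0.1375],"claw":0.5},{"angular":[0,0,0],"slide":[0,0.001,-0.1375],"claw":0.5},{"angular":[0,0,0],"slide":[0,0.001,-0.1375],"claw":0},{"angular":[0,0,0],"slide":[0,0.001,-0.1375],"claw":0},{"angular":[0,0,0],"slide":[0,0.001,-0.1375],"claw":0},{"angular":[0,0,0],"slide":[0,0.001,-0.1375],"claw":0},{"angular":[0,0,0],"slide":[0,0.001,-0.1375],"claw":0}]' 40
```

```text
time: 14.5
eef_pos: [0.4513, 0.2945, 0.0407]
tcp_rot: [-0.001, 1.0, 0.009, 0.0]
wrist_force: [-1.5, 0.5, 4.1]
finger_gap: 0.0136
```

```bash
python3 - <<'E'
from h import *
# pointer tip & post from stereo crops in z4 ; side crop scale 4 @ (240,155), top scale 4 @ (210,150)
c,T=T_wc('top');d,S=T_wc('side')
z=cv2.imread('pics/s4.png');t=cv2.imread('pics/t4.png')
for n,im,(x0,y0,x1,y1) in [('side',z,(270,150,305,185)),('top',t,(235,152,262,182))]:
    h=cv2.cvtColor(im,40)[y0:y1,x0:x1]; m=cv2.inRange(h,(15,110,80),(35,255,255))
    ys,xs=np.nonzero(m); print(n,xs.min()+x0,xs.max()+x0,ys.min()+y0,ys.max()+y0)
    for y in range(y0,y1):
        r=np.nonzero(m[y-y0])[0]
        if len(r): print(y,r.min()+x0,r.max()+x0)
E
```

```text
side 282 295 166 173
166 290 290
167 289 295
168 289 295
169 288 295
170 282 295
171 289 295
172 289 295
173 291 293
top 239 247 160 174
160 240 246
161 240 247
162 239 247
163 240 247
164 240 247
165 240 246
166 241 246
167 243 245
168 244 246
169 244 246
170 245 247
171 245 247
172 245 247
173 245 247
174 246 247
```

```bash
python3 -m jog '[{"angular":[0,0,0],"slide":[0,0,0.02],"claw":0},{"angular":[0,0,0],"slide":[0,0,0.05],"claw":0},{"angular":[0,0,0],"slide":[0,0,0.1],"claw":0},{"angular":[0,0,0],"slide":[0,0,0.15],"claw":0},{"angular":[0,0,0],"slide":[0,-0.03,0.2],"claw":0},{"angular":[0,0,0],"slide":[0.01,-0.08,0.2],"claw":0},{"angular":[0,0,0],"slide":[0.01,-0.12,0.2],"claw":0},{"angular":[0,0,0],"slide":[0.01,-0.12,0.2],"claw":0},{"angular":[0,0,0],"slide":[0.01,-0.12,0.2],"claw":0}]' && python3 - <<'E'
from h import *
import pickle
s=robot.sense();w=robot.snapshot('wrist');cv2.imwrite('pics/w5.png',w);pickle.dump(s,open('s5.pkl','wb'))
c,T=T_wc('wrist',s); print(proj(c,T,(.607,.0245,.16)),proj(c,T,s['eef_pos']+[.093,.001,.005]))
E
python3 -m jog '[{"angular":[0,0,0.5],"slide":[0,-0.04,0],"claw":0},{"angular":[0,0,1],"slide":[0.005,-0.09,0],"claw":0},{"angular":[0,0,1.6],"slide":[0.01,-0.14,0],"claw":0},{"angular":[0,0,1.6],"slide":[0.015,-0.19,0],"claw":0},{"angular":[0,0,1.6],"slide":[0.015,-0.19,0],"claw":0},{"angular":[0,0,1.6],"slide":[0.015,-0.19,0],"claw":0}]' && python3 - <<'E'
from h import *
import pickle
s=robot.sense();w=robot.snapshot('wrist');cv2.imwrite('pics/w6.png',w);pickle.dump(s,open('s6.pkl','wb'))
c,T=T_wc('wrist',s); print(proj(c,T,(.607,.0245,.16)))
v=cv2.imread('pics/w5.png')
cv2.imwrite('pics/z6.png',np.hstack([cv2.resize(v,(400,300),interpolation=3),cv2.resize(w,(400,300),interpolation=3)]))
E
```

```text
time: 15.62
eef_pos: [0.4612, 0.1747, 0.2413]
tcp_rot: [-0.002, 1.0, 0.008, 0.001]
wrist_force: [-0.4, 0.8, -1.0]
finger_gap: 0.0138
[454.98166363  26.98108531] [254.91725188  87.02978271]
time: 16.42
eef_pos: [0.4763, -0.0142, 0.2411]
tcp_rot: [-0.002, 0.989, 0.148, 0.0]
wrist_force: [0.5, -0.8, -0.5]
finger_gap: 0.0136
[256.70952916  36.64186533]
```

View pics/z6.png

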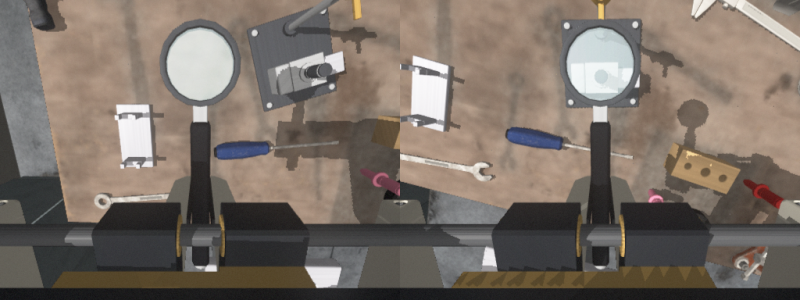

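The loupe is held, and the pin knob shows through the glass. Both views show the pointer tip, so I'll triangulate it, and the knob and lens centre too.

```bash
python3 - <<'E'
from h import *
import pickle
rs=[];L={}
for k,(x0,x1) in ((5,(430,480)),(6,(235,280))):
    im=cv2.imread(f'pics/w{k}.png');s=pickle.load(open(f's{k}.pkl','rb'));c,T=T_wc('wrist',s);L[k]=(c,T,s)
    h=cv2.cvtColor(im,40)[0:50,x0:x1];m=cv2.inRange(h,(15,110,70),(35,255,255))
    ys,xs=np.nonzero(m);y=ys.max();print(k,'tip rows',[(yy,xs[ys==yy].min()+x0,xs[ys==yy].max()+x0) for yy in range(y-4,y+1)])
    # lens outer frame: dark ring fit
    g=cv2.cvtColor(im,6);mk=((g>150)*255).astype(np.uint8)[25:140,190:320]
    n,l,st,ce=cv2.connectedComponentsWithStats(mk);i=1+np.argmax(st[1:,4]);print('lens bright',ce[i]+[190,25],st[i]+[190,25,0,0,0])
cv2.imwrite('pics/z7.png',np.hstack([cv2.resize(cv2.imread('pics/w5.png')[0:110,385:485],(400,440),interpolation=2),cv2.resize(cv2.imread('pics/w6.png')[0:140,196:316],(377,440),interpolation=2)]))
E
```

```text
5 tip rows [(20, np.int64(452), np.int64(462)), (21, np.int64(452), np.int64(462)), (22, np.int64(453), np.int64(461)), (23, np.int64(453), np.int64(459)), (24, np.int64(453), np.int64(457))]
lens bright [255.83215661  81.73443517] [ 213   36   86   93 6232]
6 tip rows [(20, np.int64(254), np.int64(260)), (21, np.int64(254), np.int64(260)), (22, np.int64(254), np.int64(260)), (23, np.int64(254), np.int64(260)), (24, np.int64(259), np.int64(260))]
lens bright [255.84209683  81.72555306] [ 213   36   86   93 6238]
```

View pics/z7.png

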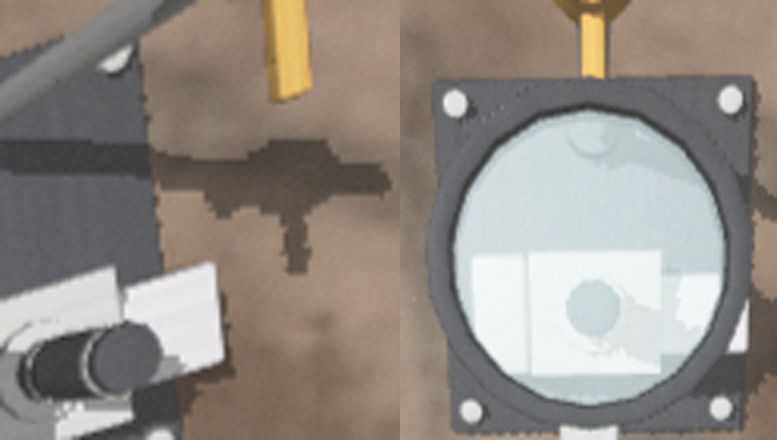

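```bash
python3 - <<'E'
from h import *
import pickle
L={k:(lambda s:(*T_wc('wrist',s),s))(pickle.load(open(f's{k}.pkl','rb'))) for k in (5,6)}
r=lambda k,u,v: ray(L[k][0],L[k][1],u,v)
d,S=T_wc('side');t,U=T_wc('top')
def multi(rs):
    A=np.zeros((3,3));b=np.zeros(3)
    for o,v in rs:
        v=v/np.linalg.norm(v);M=np.eye(3)-np.outer(v,v);A+=M;b+=M@o
    p=np.linalg.solve(A,b);return p.round(4),[round(float(np.linalg.norm(np.cross(p-o,v/np.linalg.norm(v)))),4) for o,v in rs]
a,b=r(5,457.8,23.8),r(6,257.4,23.5);sd=ray(d,S,282,170.0);tp=ray(t,U,246.9,174.8)
print('tip w5w6',multi([a,b]),'+side',multi([a,b,sd]),'all',multi([a,b,sd,tp]),'w5 side',multi([a,sd]),'side top',multi([sd,tp]))
k5,k6=r(5,416.2,88.7),r(6,257.5,97.8)
print('knobtop',multi([k5,k6]),'planes',[plane(*L[k][:2],u,v,.099).round(4) for k,u,v in((5,416.2,88.7),(6,257.5,97.8))])
for k in (5,6):
    e=L[k][2]['eef_pos'];p=plane(*L[k][:2],255.9,82.3,e[2]+.0043);print('lens',p.round(4),(p-e).round(4))
E
```

```text
tip w5w6 (array([0.6107, 0.026 , 0.1655]), [0.0034, 0.0034]) +side (array([0.6101, 0.025 , 0.1622]), [0.002, 0.005, 0.0031]) all (array([0.6089, 0.025 , 0.1621]), [0.001, 0.0061, 0.002, 0.0036]) w5 side (array([0.6079, 0.0238, 0.1613]), [0.0005, 0.0005]) side top (array([0.6065, 0.0251, 0.1604]), [0.0009, 0.0009])
knobtop (array([0.5678, 0.0118, 0.0976]), [0.0001, 0.0001]) planes [array([0.5678, 0.0125, 0.099 ]), array([0.5677, 0.0117, 0.099 ])]
lens [0.5562 0.1753 0.2456] [0.095  0.0006 0.0043]
lens [0.5674 0.0126 0.2454] [0.0911 0.0268 0.0043]
```

The pin axis is at about (.5677,.012) and the lens is over it. The w6 tip ray disagrees by about 10 px, so I'll check that against a fresh side view.

```bash
python3 - <<'E'
from h import *
s=robot.sense();c,T=T_wc('wrist',s)
b=robot.snapshot('side');t=robot.snapshot('top');cv2.imwrite('pics/s8.png',b);cv2.imwrite('pics/t8.png',t)
u=np.array([.956,.292,0]);h=np.array([.5677,.012,0])
for n,a,z in [('tip',.042,.16),('tip',.042,.165),('tip',.042,.17),('collar near top',.061,.168),('base near edge far',.094,.006)]: print(n,z,proj(c,T,h+u*a+[0,0,z]).round(1))
# base plate screws in w6 crop: z=.006
for x,y in((455,103),(730,100),(472,410),(720,407)): print(plane(c,T,196+(x-400)/3.14,y/3.14,.008).round(4))
x0,y0=255,140
cv2.imwrite('pics/z8.png',np.hstack([cv2.resize(b[140:220,240:320],(400,400),interpolation=2),cv2.resize(t[150:210,215:275],(400,400),interpolation=2)]))
E
```

```text
tip 0.16 [257.9  35.7]
tip 0.165 [257.9  33.9]
tip 0.17 [257.9  32. ]
collar near top 0.168 [258.   3.]
base near edge far 0.006 [257.7  22.8]
[0.63   0.0896 0.008 ]
[ 0.6635 -0.0161  0.008 ]
[0.5152 0.0521 0.008 ]
[ 0.5488 -0.0526  0.008 ]
```

View pics/z8.png

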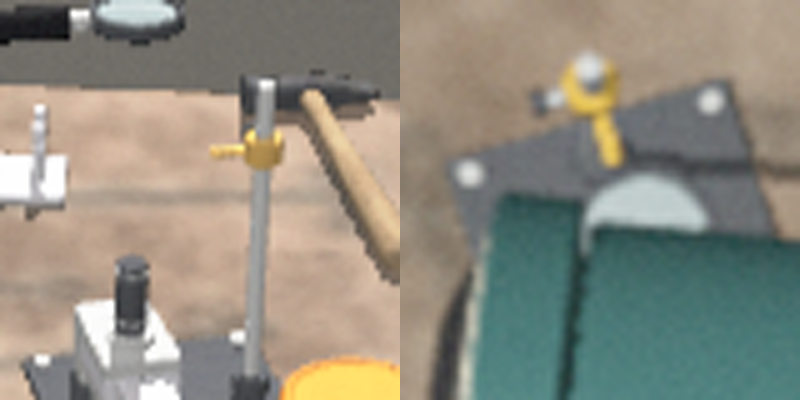

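The pointer has not moved; in w6 the tip was hidden behind the lens frame. The other pairs agree on z ≈ 0.161. Descend straight down.

```bash
python3 -m jog '[{"angular":[0,0,0],"slide":[0,-0.0005,-0.02],"claw":0},{"angular":[0,0,0],"slide":[0,-0.0005,-0.045],"claw":0},{"angular":[0,0,0],"slide":[0,-0.0005,-0.065],"claw":0},{"angular":[0,0,0],"slide":[0,-0.0005,-0.08],"claw":0},{"angular":[0,0,0],"slide":[0,-0.0005,-0.0845],"claw":0},{"angular":[0,0,0],"slide":[0,-0.0005,-0.0845],"claw":0},{"angular":[0,0,0],"slide":[0,-0.0005,-0.0845],"claw":0},{"angular":[0,0,0],"slide":[0,-0.0005,-0.0845],"claw":0}]' && python3 - <<'E'
from h import *
s=robot.sense();c,T=T_wc('wrist',s);d,S=T_wc('side')
w=robot.snapshot('wrist');b=robot.snapshot('side');cv2.imwrite('pics/w9.png',w);cv2.imwrite('pics/s9.png',b)
print(s['eef_pos'],'side pred lens',proj(d,S,(.5675,.0122,.161)),'tip',proj(d,S,(.608,.0243,.161)),'tip+5mm',proj(d,S,(.608,.0243,.166)))
print('wrist pred tip',proj(c,T,(.608,.0243,.161)),'knob',proj(c,T,(.5677,.012,.099)),'lens',proj(c,T,(.5675,.0122,.161)))
cv2.imwrite('pics/z9.png',np.hstack([cv2.resize(b[140:220,235:315],(400,400),interpolation=2),cv2.resize(w[0:130,191:321],(400,400),interpolation=2)]))
E
```

```text
time: 17.58
eef_pos: [0.4765, -0.0143, 0.1572]
tcp_rot: [-0.002, 0.989, 0.149, 0.001]
wrist_force: [-0.7, -0.7, -0.7]
finger_gap: 0.0137
[ 0.4764712  -0.01431705  0.15717653] side pred lens [267.14816343 171.35527017] tip [282.24119351 169.98880043] tip+5mm [282.31214998 168.3305701 ]
wrist pred tip [257.52061495 -14.1895227 ] knob [257.19878049  91.74111592] lens [256.7428783   82.75322011]
```

View pics/z9.png

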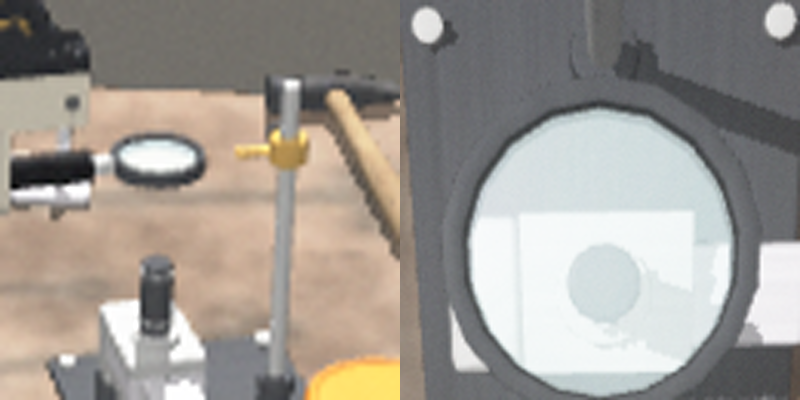

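```bash
python3 - <<'E'
from h import *
d,S=T_wc('side')
l=np.array([.5675,.0122,.1613]);x=np.array([.956,.292,0])
print('handle dir pred',[proj(d,S,l-x*a).round(2) for a in(0,.045,.06)],'pin knob pred',proj(d,S,(.5677,.012,.077)).round(2))
b=cv2.imread('pics/s9.png');g=cv2.cvtColor(b,6)
for u in (242,244,246,248,250): 
    col=g[160:185,u]; k=np.nonzero(col<60)[0]; print(u,160+k.min() if len(k) else None,160+k.max() if len(k) else None)
s=robot.sense();print(s['qd'].round(4),s['finger_gap'])
E
```

```text
handle dir pred [array([267.15, 171.26]), array([250.89, 172.77]), array([245.42, 173.28])] pin knob pred [266.48 198.56]
242 172 176
244 172 176
246 172 176
248 172 176
250 172 175
[-0.0007  0.0006  0.001   0.0023  0.0003 -0.0004] 0.013593814303200774
```

```bash
python3 -c "
from workcell import robot
robot.job_done();print(robot.sense()['time'])"
```

```text
the job is handed in; nothing more can be done
the job is handed in; nothing more can be done
```

The job is handed in at about 17.6 s of the 58 s allowed. The pin is in the clevis, and the loupe is held over its knob at the pointer's height.

- **Pin:** I took the steel pin from the block with the gripper tilted 12°, to keep its body clear of the pointer. I pushed it down through the fork until the flange made contact (about 4 N, at the same tool height above the fork as on the block), then let go. Later side pictures show it seated.
- **Loupe:** I lifted it from its rest by the handle and held it with the lens over the knob. In the last pictures the lens was centred to about 1 mm. The lens centre is at z ≈ 0.161 m, and the pointer tip measured 0.160–0.162 m. The side picture puts the lens up to 1 mm low.
- **Last state:** the arm was still and the grip firm (gap 13.6 mm), with under 1.5 N on the wrist. The pointer and rest of the fixture looked undisturbed.

**Checks that disagreed:**
- One wrist picture gave a pointer tip about 10 px off. I put that down to the lens frame hiding the tip, and used the other views.
- The handle's slope in the side picture leaves about 1° of doubt about whether the loupe is level, which is close to that picture's resolution.
- I did not run a separate check that the hammer, caliper and screwdriver had not moved. No move went near them.

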